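Hang a rinsed reagent bottle on the empty peg of the bench drainer

ROBOT

A 7-joint arm with a two-finger parallel gripper is mounted at the origin on the work surface. World frame = base frame: x ahead of the robot, y to its left, z up, the work surface at z = 0. Lengths are in m, angles in rad, forces in N, time in s.
With the tool pointing down it reaches from about 0.4 to 0.85 m from the base axis. Payload 4.5 kg.
Tool frame: the origin (TCP) lies between the finger pads; the fingertips stand 19 mm ahead of it and the grasp point (between the pads) is the TCP; z points along the fingers, y is the direction in which the jaws open and shut (so a half turn about z gives the same grasp; the last joint's range is limited). The gripper opens to 88 mm and grips with 3 to 60 N. Pads are 18 mm wide; open, the fingers measure 123 mm over their backs; the gripper's body (75 mm by 187 mm) begins 45 mm behind the grasp point.
Start: joints at [1.313, 0.689, -0.195, 1.565, 0.157, 0.902, -0.215], TCP at [0.18, -0.599, 0.258] pointing down, gripper open.
Joint ranges: [-3.01, 3.01], [-0.46, 2.08], [-1.47, 1.51], [0.13, 2.56], [-1, 4.14], [0.04, 2.09], [-2.66, 2.66]. Speed limits (rad/s): [2.57, 2.57, 3.14, 3.14, 3.14, 3.14, 3.14].

INTERFACE

Orientations are given as a 3x3 rotation matrix whose columns are the frame's x, y, z axes.
In Python, from bench import env, viewer gives the robot as it stands. The module is installed in compiled form; this text tells all that it offers.
- The arm moves only by the tool move_arm, never from a script. Its argument "series" is a list that holds one entry, the list of rows, each a list of 7 numbers: the shift along the tool's x, y, z in mm, then the turn, a rotation vector about the tool's x, y, z in rad, then the closure, from 0 (fully open) to 1 (shut). A call has 1 to 20 rows; each row is the pose to reach, as a shift and turn from the pose measured when the call began, along the tool's axes at that moment; what a row does not reach only later rows make up. A row lasts 1/8 s, in which the tool goes at most 62.5 mm and 10.7 degrees, less where a joint would pass 70% of its speed; a pose out of reach is approached as far as the arm can. A call with a gripper value outside its range is refused whole. The fingers move at their own pace and stop on an object; "grip_force" is the grip in N (left out, the last holds). Time passes only in rows, so rows that repeat a pose let the fingers close. It gives the time, the measured TCP pose, the force and the opening at its end, in the units of the state.
- env.sense(): the state, without advancing time (a new reading comes with each control period).
- viewer.capture(name): name is "scene" or "top" or "wrist"; returns the picture (384x512x3 uint8, red, green, blue); there is no depth.
- viewer.camera_info(name): a dict with "mtx" (3x3 intrinsics, pixels), "rvec" (rotation vector, rad) and "tvec" (3), from world to camera coordinates, as OpenCV has them. Camera axes: x right, y down, z forward; pixel columns grow to the right and rows downward; lengths in m; the calibration is good to about 2 mm. A picture is of the moment at which its call begins: read the wrist's pose just before it. camera_info takes no time and is no camera call; for the wrist camera it gives the pose at the moment of the call.
- env.sign_off(): hands the job in, once; it reports no verdict.
The state is a dict: "time": time; "joints": joint angles; "dq": joint speeds; "joint_torque": joint torques, N m; "position": TCP position; "ee_rot": TCP orientation; "force": force on the tool from outside, world axes, zero at the start; "ft_torque": the same for the moment, N m; "finger_gap": finger opening in m.
Only numpy, scipy, OpenCV 4.12 (cv2) and the standard library are available. Lean on these libraries where they do the work, as an engineer would, in place of code of your own. Each camera call takes 0.05 s, during which the arm holds its last target. There are 200 camera calls.

TASK

The rinsed brown glass bottle stands upside down on the rubber mat. Hang it up to drain on the empty peg of the sloping drainer: thread its neck on along the peg, push it on past the peg's spring clips until you feel its rim press firmly on the rubber stop ring near the foot, then let go so that it stays seated there. It is glass, so feel your way and do not force it, and leave the other glassware undisturbed.

Things in the scene. Friction and masses are not known exactly. Their poses are not given: they have to be found in the camera images.
- bottle_mid (a point): brown glass bottle, upside down at the start, 100 mm high, about 130 g: round body 52 mm across over the upper 58 mm (grasp it there from above), conical shoulder, then neck 24 mm across with a 30 mm rim at the very bottom. Point on its axis, 50 mm from rim and base; z points from the rim to the base (up at the start)
- bottle_rim (a point): centre of the same bottle's mouth, in the plane of the rim; same axes. The bore of the neck is 17 mm across and 26 mm long, wider behind it; the closed base is 4 mm thick
- peg_tip (a point): end of the empty draining peg's rounded tip, on the peg's axis, 90 mm out from the panel. The peg is a white pin 15 mm across with a hemispherical tip, square to the drainer's sloping panel, so it leans 0.65 rad from the vertical towards the side with the low gutter (roughly towards the robot). z points outward along the peg, from foot to tip; y is level, along the row of pegs
- drainer: bench drainer: sloping steel panel 380 mm wide (y), 130 mm long, 37 degrees to the bench, high edge 110 mm up on its +x side, gutter on its -x side. Origin on the bench below the panel's centre. Three equal pegs stand in a row along its y axis on the panel's centre line, 115 mm apart; which of them is empty varies
- mount_l: foot point (on the panel's surface, 70 mm above the bench) of a peg that carries an upside-down clear conical flask: 96 mm long, 66 mm in diameter at the base, along the same slant
- mount_r: foot point (on the panel's surface, 70 mm above the bench) of a peg that carries an upside-down clear bottle: 100 mm long, 52 mm in diameter, along the same slant
- mat: black rubber mat 160 mm square, 4 mm thick, on the bench; origin at the centre of its underside; the brown bottle stands on it
- tube_rack: white rack with twelve red-capped sample tubes, 75 by 170 mm, 90 mm high; origin at the centre of its underside
- beaker: empty clear beaker, 70 mm in diameter, 90 mm high; origin at the centre of its underside
- jar: orange plastic jar with a white lid, 68 mm in diameter, 104 mm high; origin at the centre of its underside
- spindle: the same empty peg: pin, foot and two bowed steel spring clip leaves, one on either y side: crests 10 mm from the axis at 28 to 34 mm out from the panel, ramps begin 51 mm out; each yields inwards 1 mm per 2.2 N. Pushing the neck on over them takes some 4 to 9 N (its weight is not enough). Origin on the peg's axis at the panel's surface; axes as at the tip
- foot: foot of the same peg, same origin and axes. It carries the black rubber stop ring on which the bottle's rim has to sit: 36 mm across, 6 mm thick. Users slide the ring along the pin to suit their ware, so its upper face lies anywhere from 8 to 22 mm out from the panel; that height is not measured and must be felt. The ring stays put; its soft rubber gives 1 mm per 10 N
Not all that is in view belongs to the job. Leave any blue or yellow look-alike of the part that bears bottle_mid alone.

How it is judged:
On the way:
1. the bottle, threaded on the peg, is pressed home: its rim presses on the rubber stop ring with at least 4 N (contact force between bottle and foot above 4 N and z of bottle_rim in the frame of foot below 0.024 m and x of bottle_rim in the frame of foot between -0.006 and 0.006 m and y of bottle_rim in the frame of foot between -0.006 and 0.006 m), for 0.1 s.
At the end, for the whole second after the job is handed in: the bottle hangs at rest on the formerly empty peg, its axis within 0.15 rad of the peg's, its rim touching the rubber stop ring (rim no more than 24 mm out from the panel, its centre within 6 mm of the peg's axis either way), and the robot has let go and touches nothing (contact force between bottle and foot above 0.15 N and z of bottle_rim in the frame of foot below 0.024 m and x of bottle_rim in the frame of foot between -0.006 and 0.006 m and y of bottle_rim in the frame of foot between -0.006 and 0.006 m and angle between the z axis of bottle_mid and the z axis of spindle, either way round below 0.15 rad and linear speed of bottle below 0.02 m/s and contact force between each of the fingers, the arm and anything else below 0.1 N).
It fails at once if the glass is forced: bottle and peg (pin, clips' pinch and stop ring together) press on one another with more than 30 N (contact force between bottle and spindle above 30 N).
It fails at once if the glass that drains on the other pegs is struck (more than 4 N) (contact force between any of mount_l, mount_r and anything else above 4 N).
It fails at once if the tube rack, the beaker or the jar is moved by more than 10 mm (distance of any of tube_rack, beaker, jar from where it was at the start of the episode above 0.01 m).
It also fails if it takes over 61 s, if anything falls off the work surface, if the arm or the gripper's body presses on something with over 40 N, if the wrist force passes 120 N, or if a joint passes its speed limit or range.

## Working session

There is one attempt and no reset: what is moved stays moved. The work goes in short steps, Python scripts to look and compute and a tool call to move; the robot and the scene stay as the last step left them, time stands still between calls to the robot, and variables do not carry over. Pictures are saved under pics/ and viewed, about 8 in all and at most 12, crops included, and the job is handed in when it is done.

Besides the shell and the picture viewer there is one more tool, called after ">>>" in YAML: its name, and indented under it one key for each argument. move_arm: Moves the arm, as the interface text tells. Its arguments: {"type":"object","properties":{"series":{"type":"array"},"grip_force":{"type":"number"}},"required":["series"]}

```bash
mkdir -p pics
cat > h.py <<'E'
import numpy as np, cv2
from bench import env, viewer
def cam(n):
    c=viewer.camera_info(n); R=cv2.Rodrigues(np.array(c["rvec"],float))[0]; t=np.array(c["tvec"],float).ravel(); return np.array(c["mtx"],float),R,t
def ray(n,u,v,c=None):
    K,R,t=c or cam(n); d=R.T@np.linalg.inv(K)@[u,v,1]; return -R.T@t, d/np.linalg.norm(d)
def onz(n,u,v,z,c=None):
    o,d=ray(n,u,v,c); return o+d*(z-o[2])/d[2]
def proj(n,p,c=None):
    K,R,t=c or cam(n); q=K@(R@np.asarray(p)+t); return q[:2]/q[2]
def two(r1,r2):
    A=[];b=[]
    for o,d in (r1,r2):
        P=np.eye(3)-np.outer(d,d); A.append(P); b.append(P@o)
    x=np.linalg.lstsq(np.vstack(A),np.hstack(b),rcond=None)[0]
    return x,[np.linalg.norm(P@x-c) for P,c in zip(A,b)]
def save(n,f):
    im=viewer.capture(n); cv2.imwrite("pics/"+f,im[...,::-1]); return im
E
python3 - <<'E'
from h import *
a=save("scene","scene0.png");b=save("top","top0.png")
cv2.imwrite("pics/both.png",np.hstack([cv2.resize(x,(400,300),interpolation=cv2.INTER_AREA) for x in(a,b)])[...,::-1])
for n in("scene","top"):
    K,R,t=cam(n);print(n,K[0,0],-R.T@t)
print(env.sense())
E
```

```text
scene 479.5334190830248 [ 1.46334373 -0.13628401  0.97702128]
top 407.0778870956211 [ 0.40457675 -0.01814476  1.43474762]
{'time': 0.1, 'joints': array([ 1.31277205,  0.68991377, -0.19454441,  1.56622726,  0.15733061,
        0.9024609 , -0.21504208]), 'dq': array([ 0.00281207, -0.00086368,  0.00230117, -0.00241055,  0.00036414,
        0.00017162,  0.00049044]), 'joint_torque': array([-3.29726259e-03, -5.28493631e+01, -1.27157897e+00, -1.53836507e+01,
       -5.25848719e-02,  1.94831424e-03,  8.02779846e-05]), 'position': array([ 0.17963143, -0.59808671,  0.25698569]), 'ee_rot': array([[ 9.57671546e-01,  2.87862601e-01, -5.76935432e-04],
       [ 2.87863155e-01, -9.57670367e-01,  1.50717833e-03],
       [-1.18653691e-04, -1.60946026e-03, -9.99998698e-01]]), 'force': array([0.04669404, 0.17591142, 0.19920655]), 'ft_torque': array([ 0.02684226, -0.01552749,  0.00364928]), 'finger_gap': 0.08812287063140005}
```

View pics/scene0.png

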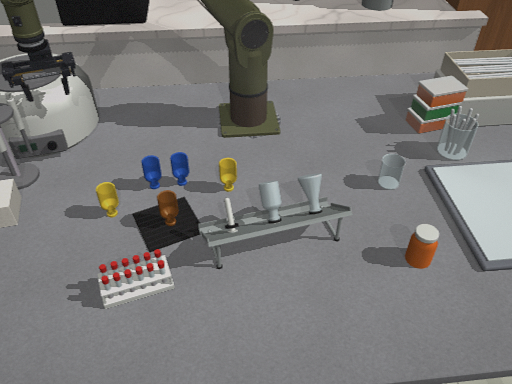

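View pics/top0.png

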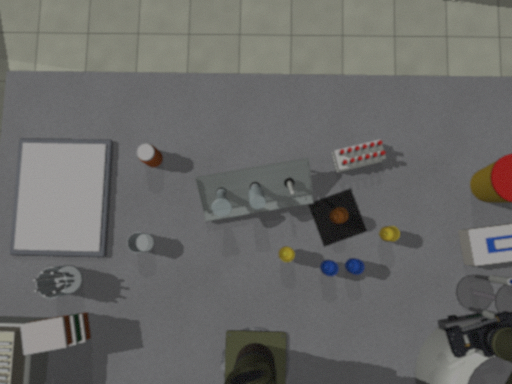

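The scene view shows the brown bottle on the black mat at (168,208). Look-alikes are two blue at (152,170) and (180,168), and two yellow at (108,200) and (228,175); the orange jar is at (422,246). The top view shows the brown bottle at (340,215) and the empty white peg at (290,186), at the -y end of the drainer. I choose the brown one on the mat and will check it in a crop.

Run:
```python
from h import *
a=cv2.imread("pics/scene0.png");b=cv2.imread("pics/top0.png")
c1=cv2.resize(a[155:285,120:320],(800,520)) # x4
c1=cv2.resize(a[160:270,130:280],(400,293),interpolation=cv2.INTER_CUBIC)
s1=cv2.resize(a[175:275,130:260],(780,600),interpolation=cv2.INTER_CUBIC)
s2=cv2.resize(b[150:250,270:380],(660,600),interpolation=cv2.INTER_CUBIC)
cv2.imwrite("pics/c_scene.png",s1);cv2.imwrite("pics/c_top.png",s2)
for n,im,box in(("scene",a,(185,235,150,190)),("top",b,(195,235,315,365))):
    h=cv2.cvtColor(im,cv2.COLOR_BGR2HSV); m=cv2.inRange(h,(3,110,40),(20,255,255)); z=np.zeros_like(m); r0,r1,k0,k1=box; z[r0:r1,k0:k1]=m[r0:r1,k0:k1]
    ys,xs=np.nonzero(z); print(n,len(xs),xs.min(),xs.max(),ys.min(),ys.max(),xs.mean(),ys.mean())
    if n=="top":
        for zz in(.104,.075): print(zz,onz(n,xs.mean(),ys.mean(),zz))
```

```text
scene 566 157 178 190 225 167.9505300353357 206.52473498233215
top 259 329 348 207 223 338.88803088803087 215.15444015444015
0.104 [ 0.49573487 -0.26441996  0.104     ]
0.075 [ 0.49772141 -0.26978685  0.075     ]
```

View pics/c_scene.png

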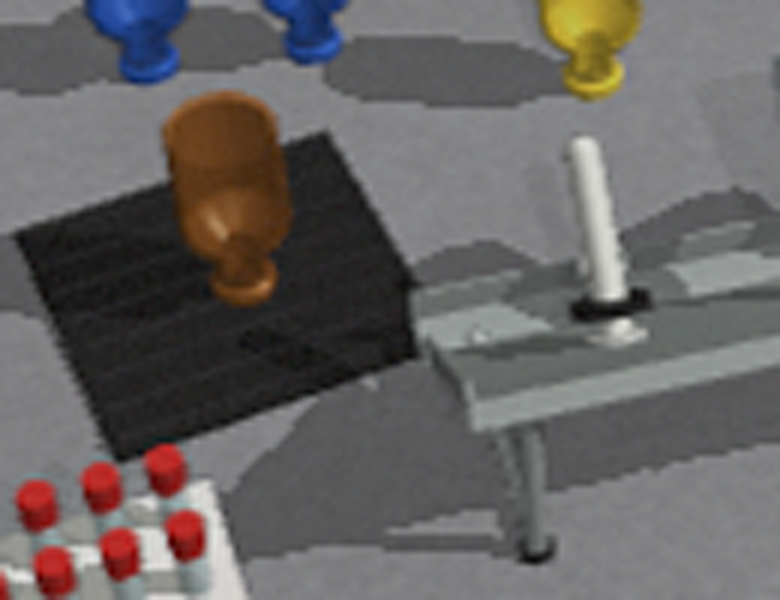

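View pics/c_top.png

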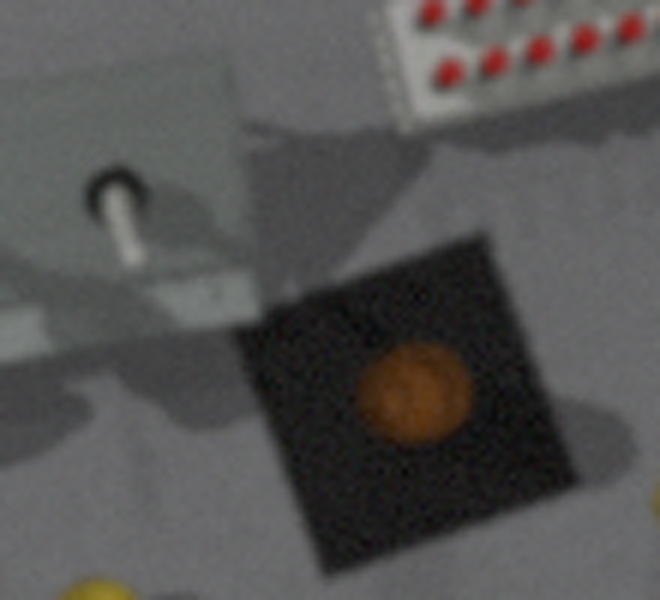

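The close crops show the single brown bottle standing rim down on the black mat: scene rim at about (170.8,222.5), base at about (166.7,194). The empty peg has its tip at scene (227,198) and top (292.5,193.5), with its black ring at scene (231.7,225.5). This confirms the choice.

```bash
cat > m1.py <<'E'
from h import *
S=lambda x,y:(130+(x+.5)/6-.5,175+(y+.5)/6-.5)
T=lambda x,y:(270+(x+.5)/6-.5,150+(y+.5)/6-.5)
print("bottle rim scene",onz("scene",*S(245,280),.006),"base scene",onz("scene",*S(220,118),.104),"base top",onz("top",*T(427,393),.104))
print("tri base",two(ray("scene",*S(220,118)),ray("top",*T(427,393))))
tip,e=two(ray("scene",*S(584,143)),ray("top",*T(135,260)));print("tip",tip,e)
ring,e=two(ray("scene",*S(611,303)),ray("top",*T(115,195)));print("ring",ring,e)
d=tip-ring;print("dir",d/np.linalg.norm(d),np.linalg.norm(d),"tilt",np.arccos(d[2]/np.linalg.norm(d)))
# panel edges in the top view: high edge z=.11, low edge
b=cv2.imread("pics/top0.png")
h=cv2.cvtColor(b,cv2.COLOR_BGR2HSV)
for nm,p in dict(hiL=(197,178),hiR=(309,160),loL=(205,221),loR=T(262,322)).items():
    print(nm,onz("top",*p,.11 if 'hi' in nm else .032))
print("mat corners",[onz("top",*T(*p),.004)[:2].round(4) for p in((488,236),(578,482),(326,577),(238,335))])
E
python3 m1.py
```

```text
bottle rim scene [ 0.49766427 -0.26839174  0.006     ] base scene [ 0.49202731 -0.26831754  0.104     ] base top [ 0.49609197 -0.2704567   0.104     ]
tri base (array([ 0.49585964, -0.26876088,  0.10765425]), [np.float64(0.0009859136848522892), np.float64(0.0009859136848520483)])
tip [ 0.5616626  -0.10877834  0.13777295] [np.float64(0.00021719350353651835), np.float64(0.00021719350353648388)]
ring [ 0.6045751  -0.10150152  0.08290134] [np.float64(0.00024452322040623907), np.float64(0.0002445232204061283)]
dir [-0.61270267 -0.10389819  0.78345427] 0.07003804992276645 tilt 0.6705914044421456
hiL [0.60851047 0.20291674 0.11      ]
hiR [ 0.67533521 -0.16524056  0.11      ]
loL [0.47089693 0.18267016 0.032     ]
loR [ 0.539973   -0.18971084  0.032     ]
mat corners [array([ 0.5961, -0.3251]), array([ 0.453 , -0.3767]), array([ 0.3949, -0.2311]), array([ 0.5347, -0.1792])]
```

```bash
cat >> h.py <<'E'
from scipy.spatial.transform import Rotation as Ro
PSI=0.18
def rot(tilt,psi=PSI):
    # tool y level/up-slope heading, tool z down tilted away from robot by tilt
    z=np.array([np.cos(psi)*np.sin(tilt),np.sin(psi)*np.sin(tilt),-np.cos(tilt)])
    x=np.array([-np.sin(psi),np.cos(psi),0]); y=np.cross(z,x); return np.c_[x,y,z]
def delta(p,R):
    s=env.sense(); R0=np.array(s["ee_rot"]); 
    d=R0.T@(np.asarray(p)-s["position"])*1000; r=Ro.from_matrix(R0.T@R).as_rotvec()
    print("shift mm",d.round(1),"rotvec",r.round(4)); return d,r
E
python3 - <<'E'
from h import *
print(rot(0).round(3)); delta([.496,-.269,.25],rot(0)); 
R=rot(0);R[:,:2]*=-1;delta([.496,-.269,.25],R)
E
```

```text
[[-0.179  0.984  0.   ]
 [ 0.984  0.179  0.   ]
 [ 0.     0.    -1.   ]]
shift mm [ 397.7 -224.1    7.3] rotvec [-1.4000e-03 -1.1000e-03 -1.4588e+00]
shift mm [ 397.7 -224.1    7.3] rotvec [-1.1000e-03  1.4000e-03  1.6828e+00]
```

>>> move_arm:
  series:
    - [[50,-28,1,0,0,-0.18,0],[100,-56,2,0,0,-0.36,0],[150,-84,3,0,0,-0.54,0],[200,-112,4,0,0,-0.72,0],[250,-140,5,0,0,-0.9,0],[300,-168,6,0,0,-1.08,0],[350,-196,7,0,0,-1.26,0],[398,-224,7,0,0,-1.44,0],[398,-224,7,0,0,-1.459,0],[398,-224,7,0,0,-1.459,0],[398,-224,7,0,0,-1.459,0],[398,-224,7,0,0,-1.459,0]]

```text
time: 1.6
position: [0.4954, -0.2704, 0.2503]
ee_rot: [[-0.176, 0.984, -0.001], [0.984, 0.176, 0.001], [0.001, -0.001, -1.0]]
force: [-0.1, 0.7, 1.2]
finger_gap: 0.0883
```

Run:
```python
from h import *
s=env.sense();print(s["joints"].round(3),s["position"],s["ee_rot"].round(3))
save("wrist","w1.png")
K,R,t=cam("wrist");print(K[0,0],-R.T@t,R[2])
np.savez("w1.npz",K=K,R=R,t=t)
for p in([.496,-.269,.104],[.496,-.269,.004],[.561,-.110,.1416],[.613,-.101,.07]):print(p,proj("wrist",p))
```

```text
[ 0.752  0.665 -0.568  1.747  0.451  0.864  0.158] [ 0.49538175 -0.27035581  0.25025892] [[-0.176  0.984 -0.001]
 [ 0.984  0.176  0.001]
 [ 0.001 -0.001 -1.   ]]
328.2321701691363 [ 0.48425985 -0.20170469  0.37683367] [ 0.04713752 -0.26515984 -0.96305156]
[0.496, -0.269, 0.104] [252.09934915 180.26304997]
[0.496, -0.269, 0.004] [252.18590075 159.13457007]
[0.561, -0.11, 0.1416] [398.63906069 -29.65796426]
[0.613, -0.101, 0.07] [424.9464795   2.6212082]
```

View pics/w1.png

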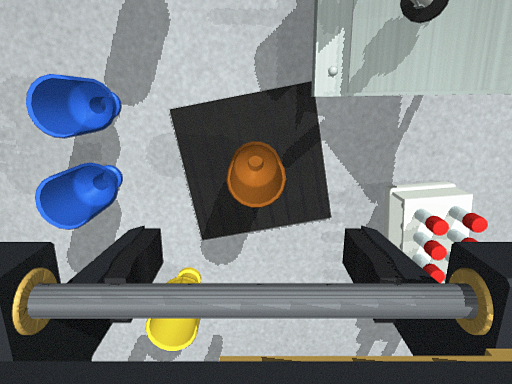

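The wrist view shows the brown bottle at about (256,176) between the jaws, slightly off to the right of the predicted 252. The peg's ring is just visible at the top edge, near (424,5).

Run:
```python
from h import *
im=cv2.imread("pics/w1.png");f=np.load("w1.npz");c=(f["K"],f["R"],f["t"])
h=cv2.cvtColor(im,cv2.COLOR_BGR2HSV);m=cv2.inRange(h,(4,140,60),(17,255,255));m[:,:215]=0;m[:,300:]=0;m[225:]=0;m[:130]=0
ys,xs=np.nonzero(m);print(xs.min(),xs.max(),ys.min(),ys.max())
for y in range(150,210,6):
    r=xs[ys==y]; print(y,r.min(),r.max(),(r.min()+r.max())/2)
# base circle: contour points of the lower half cast onto z=.104, circle fit
cn=max(cv2.findContours(m,cv2.RETR_EXTERNAL,cv2.CHAIN_APPROX_NONE)[0],key=len)[:,0]
P=np.array([onz("w",u,v,.104,c)[:2] for u,v in cn if v>180])
A=np.c_[2*P,np.ones(len(P))];s=np.linalg.lstsq(A,(P**2).sum(1),rcond=None)[0];print("circle",s[:2],np.sqrt(s[2]+s[0]**2+s[1]**2))
```

```text
226 285 141 207
150 236 275 255.5
156 233 278 255.5
162 230 281 255.5
168 228 284 256.0
174 227 284 255.5
180 226 285 255.5
186 228 284 256.0
192 230 281 255.5
198 234 277 255.5
204 242 270 256.0
circle [ 0.49893439 -0.26763069] 0.02488689434769789
```

Run:
```python
from h import *
delta([.4987,-.268,.079],rot(0))
```

```text
shift mm [  1.3   3.6 171.3] rotvec [-0.0008 -0.0012 -0.0021]
```

>>> move_arm:
  series:
    - [[1.5,3.5,40,0,0,0,0],[1.5,3.5,80,0,0,0,0],[1.5,3.5,120,0,0,0,0],[1.5,3.5,145,0,0,0,0],[1.5,3.5,160,0,0,0,0],[1.5,3.5,171,0,0,0,0],[1.5,3.5,171,0,0,0,0],[1.5,3.5,171,0,0,0,0.3],[1.5,3.5,171,0,0,0,0.36],[1.5,3.5,171,0,0,0,0.42],[1.5,3.5,171,0,0,0,0.5],[1.5,3.5,171,0,0,0,0.6],[1.5,3.5,171,0,0,0,0.7],[1.5,3.5,171,0,0,0,0.7]]
  grip_force: 30

```text
time: 3.4
position: [0.4986, -0.2679, 0.0795]
ee_rot: [[-0.177, 0.984, -0.001], [0.984, 0.177, 0.001], [0.001, -0.001, -1.0]]
force: [-1.1, 0.7, 3.5]
finger_gap: 0.0517
```

>>> move_arm:
  series:
    - [[0,0,-30,0,0,0,0.7],[0,0,-70,0,0,0,0.7],[0,0,-120,0,0,0,0.7],[0,0,-170,0,0,0,0.7],[0,0,-190,0,0,0,0.7],[0,0,-190,0,0,0,0.7]]

```text
time: 4.15
position: [0.4994, -0.2683, 0.2705]
ee_rot: [[-0.177, 0.984, 0.002], [0.984, 0.177, -0.0], [-0.001, 0.002, -1.0]]
force: [0.3, 0.9, -1.7]
finger_gap: 0.0515
```

Run:
```python
from h import *
s=env.sense();print(s["position"],s["force"],s["ft_torque"],s["finger_gap"])
R=rot(.65); a=-R[:,2]; tip=np.array([.560,-.111,.1416]); print(a)
p=tip+a*(.06+.0755);print(p); delta(p,R)
```

```text
[ 0.49941881 -0.26826076  0.27054035] [ 0.25328651  0.9409934  -1.67186246] [-4.69718418e-02 -1.05210003e-01 -3.79898679e-05] 0.051522539435660965
[-0.59540883 -0.10834626  0.7960838 ]
[ 0.4793221  -0.12568092  0.24946935]
shift mm [143.9   5.4  21. ] rotvec [-0.6484  0.0014 -0.0022]
```

>>> move_arm:
  series:
    - [[24,0,0,-0.1,0,0,0.7],[48,0,0,-0.2,0,0,0.7],[72,0,2,-0.3,0,0,0.7],[96,2,6,-0.4,0,0,0.7],[120,4,12,-0.5,0,0,0.7],[134,5,18,-0.6,0,0,0.7],[144,5.4,21,-0.6484,0.0014,-0.002,0.7],[144,5.4,21,-0.6484,0.0014,-0.002,0.7],[144,5.4,21,-0.6484,0.0014,-0.002,0.7]]

```text
time: 5.28
position: [0.4655, -0.1365, 0.2354]
ee_rot: [[-0.191, 0.864, 0.466], [0.982, 0.175, 0.077], [-0.015, 0.472, -0.882]]
force: [-0.4, -0.3, -0.9]
finger_gap: 0.0519
```

Run:
```python
from h import *
s=env.sense();print(s["joints"].round(3),s["position"],s["ee_rot"].round(3),s["force"],s["finger_gap"])
R0=s["ee_rot"];rim=s["position"]+R0[:,2]*.0755
im=save("wrist","w2.png");K,R,t=cam("wrist");np.savez("w2.npz",K=K,R=R,t=t,rim=rim,p=s["position"],R0=R0)
im2=save("scene","s2.png");im3=save("top","t2.png")
tip=np.array([.560,-.111,.1416])
for n in("wrist","scene","top"):print(n,"tip",proj(n,tip),"rim",proj(n,rim),"foot",proj(n,tip-.09*(-rot(.65)[:,2])))
A=cv2.resize(im2[130:250,170:300],(404,373),interpolation=cv2.INTER_CUBIC)
cv2.imwrite("pics/v2.png",np.vstack([np.hstack([cv2.resize(im,(400,300)),cv2.resize(im2[135:255,170:330],(400,300))]),np.hstack([cv2.resize(im3[150:270,230:390],(400,300)),np.zeros((300,400,3),np.uint8)])])[...,::-1])
```

```text
[ 0.98   0.673 -1.046  2.358  1.848  0.42  -1.38 ] [ 0.46553716 -0.13651232  0.23539933] [[-0.191  0.864  0.466]
 [ 0.982  0.175  0.077]
 [-0.015  0.472 -0.882]] [-0.35727832 -0.28680192 -0.93355644] 0.05194791794310821
wrist tip [306.28790448 176.15049189] rim [253.72217714 207.66599102] foot [306.83696305 156.2793632 ]
scene tip [225.86743707 196.94201541] rim [216.49142145 174.44135826] foot [232.01073516 231.06836359]
top tip [292.79212019 193.2980334 ] rim [299.54558018 211.32770491] foot [288.53899674 180.00744677]
```

View pics/v2.png

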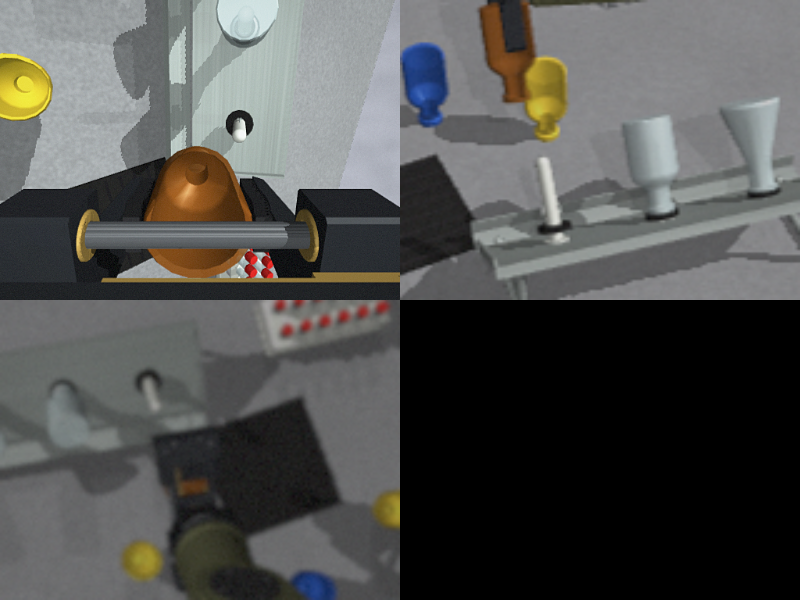

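The wrist view (at 0.78x) shows the peg tip at about (238,136) ahead of the bottle. The tilt isn't finished: the tool is at 0.49 rad and the wrist was still moving. I'll continue.

Run:
```python
from h import *
R=rot(.65); a=-R[:,2]; tip=np.array([.560,-.111,.1416]); delta(tip+a*(.06+.0755),R)
```

```text
shift mm [ 8.1 21.6 -5.2] rotvec [-0.1636  0.0058  0.0191]
```

>>> move_arm:
  series:
    - [[8,21.6,-5,-0.164,0.006,0.019,0.7],[8,21.6,-5,-0.164,0.006,0.019,0.7],[8,21.6,-5,-0.164,0.006,0.019,0.7],[8,21.6,-5,-0.164,0.006,0.019,0.7],[8,21.6,-5,-0.164,0.006,0.019,0.7],[8,21.6,-5,-0.164,0.006,0.019,0.7],[8,21.6,-5,-0.164,0.006,0.019,0.7],[8,21.6,-5,-0.164,0.006,0.019,0.7]]

```text
time: 6.42
position: [0.4794, -0.1258, 0.2493]
ee_rot: [[-0.179, 0.783, 0.596], [0.984, 0.143, 0.108], [-0.0, 0.605, -0.796]]
force: [0.9, 1.0, -1.6]
finger_gap: 0.0521
```

Run:
```python
from h import *
s=env.sense();print(s["joints"].round(3),s["dq"].round(2),s["position"],s["ee_rot"].round(3))
R=rot(.65); a=-R[:,2]; tip=np.array([.560,-.111,.1416]); delta(tip+a*(.06+.0755),R)
```

```text
[ 1.072  0.773 -1.236  2.434  2.145  0.586 -1.66 ] [ 0.  0. -0.  0.  0. -0.  0.] [ 0.47943222 -0.12576798  0.24932208] [[-0.179  0.783  0.596]
 [ 0.984  0.143  0.108]
 [-0.     0.605 -0.796]]
shift mm [ 0.1  0.  -0.2] rotvec [ 0.0003 -0.0001  0.0002]
```

Run:
```python
from h import *
s=env.sense();R0=s["ee_rot"];p=s["position"];rim=p+R0[:,2]*.0755
w=save("wrist","w3.png");cw=cam("wrist");sc=save("scene","s3.png")
np.savez("w3.npz",K=cw[0],R=cw[1],t=cw[2],p=p,R0=R0)
print("pred wrist: rim",proj("wrist",rim),"base",proj("wrist",p-R0[:,2]*.0245),"peg line through rim",[proj("wrist",rim+R0[:,2]*d).round(1) for d in(.02,.06,.10,.15)])
print("pred scene: rim",proj("scene",rim),"base",proj("scene",p-R0[:,2]*.0245),[proj("scene",rim+R0[:,2]*d).round(1) for d in(.06,.10,.15)])
h=cv2.cvtColor(w,cv2.COLOR_RGB2HSV);m=cv2.inRange(h,(4,120,40),(17,255,255))
for y in range(170,350,12):
    r=np.nonzero(m[y,150:380])[0]+150
    if len(r)>10:print("wr",y,r.min(),r.max(),(r.min()+r.max())/2)
h=cv2.cvtColor(sc,cv2.COLOR_RGB2HSV);m=cv2.inRange(h,(4,120,40),(17,255,255))
for y in range(125,190,4):
    r=np.nonzero(m[y,190:240])[0]+190
    if len(r)>3:print("sc",y,r.min(),r.max(),(r.min()+r.max())/2)
A=cv2.resize(w[120:270,180:380],(800,600),interpolation=cv2.INTER_CUBIC);B=cv2.resize(sc[140:240,190:260],(420,600),interpolation=cv2.INTER_CUBIC)
A=cv2.resize(w[100:250,205:300],(380,600),interpolation=cv2.INTER_CUBIC)
A=cv2.resize(w[110:260,240:335],(380,600),interpolation=cv2.INTER_CUBIC)
cv2.imwrite("pics/v3.png",np.hstack([A,B])[...,::-1])
```

```text
pred wrist: rim [251.6091578  208.23606374] base [251.17630484 300.14582991] peg line through rim [array([251.7, 199. ]), array([251.7, 184.5]), array([251.8, 173.6]), array([251.8, 163.3])]
pred scene: rim [221.69037074 173.9488183 ] base [214.65974663 134.93010082] [array([225.8, 197. ]), array([228.6, 212.3]), array([232. , 231.1])]
wr 194 227 277 252.0
wr 206 213 291 252.0
wr 218 206 297 251.5
wr 230 201 302 251.5
wr 242 197 308 252.5
wr 254 192 313 252.5
wr 266 188 318 253.0
wr 278 185 322 253.5
wr 326 194 311 252.5
wr 338 205 301 253.0
sc 137 206 224 215.0
sc 141 206 225 215.5
sc 145 207 225 216.0
sc 149 208 226 217.0
sc 153 208 227 217.5
sc 157 209 228 218.5
sc 161 211 224 217.5
sc 165 216 223 219.5
sc 169 217 224 220.5
sc 173 216 225 220.5
```

View pics/v3.png

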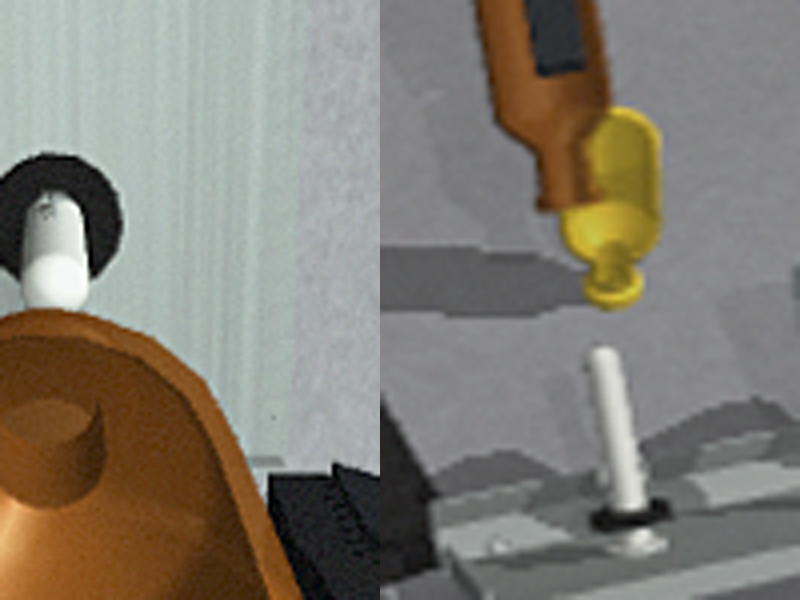

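The left part of the view (wrist, 4x) shows the peg centre at u≈253.6 and the bottle axis at about 252.5, so they're nearly in line. The right part (scene, 6x) shows the peg tip at about (226.6,198), about 1 px right of the bottle's axis line. I'll refine this to subpixel.

Run:
```python
from h import *
sc=cv2.imread("pics/s3.png").astype(float);w=cv2.imread("pics/w3.png").astype(float)
s=env.sense();R0=s["ee_rot"];p=s["position"];rim=p+R0[:,2]*.0755
def line(n,v,c=None):  # u of the tool axis at image row v
    ds=np.linspace(-.12,.16,281);q=np.array([proj(n,rim+R0[:,2]*d,c) for d in ds]);i=np.argsort(q[:,1]);return np.interp(v,q[i,1],q[i,0])
def edges(g,lo,hi):
    # subpixel left/right crossings at half level around the bright/dark run
    k=g[lo:hi];bg=np.r_[k[:3],k[-3:]].mean();j=np.argmax(abs(k-bg));pk=k[j];h=(bg+pk)/2;sg=np.sign(pk-bg);a=sg*(k-h)
    l=j
    while l>0 and a[l-1]>0:l-=1
    r=j
    while r<len(a)-1 and a[r+1]>0:r+=1
    L=l-a[l]/(a[l]-a[l-1]);Rr=r+a[r]/(a[r]-a[r+1]);return lo+L,lo+Rr
g=sc.mean(2)
print("scene peg")
for v in range(200,222,3):
    c=int(round(line("scene",v)));L,R=edges(g[v],c-7,c+9);print(v,round(L,2),round(R,2),"mid-line",round((L+R)/2-line("scene",v),2))
print("scene bottle (sat)")
sat=(sc.max(2)-sc.min(2))
for v in range(136,160,3):
    c=int(round(line("scene",v)));
    k=sat[v];th=45
    l=c-4
    while k[l]>th:l-=1
    r=c+4
    while k[r]>th:r+=1
    L=l+(th-k[l])/(k[l+1]-k[l]);R=r-(th-k[r])/(k[r-1]-k[r]);print(v,round(L,2),round(R,2),"mid-line",round((L+R)/2-line("scene",v),2))
print("wrist peg")
g=w.mean(2)
for v in range(162,188,3):
    c=253;k=g[v,235:275];print(v,k[::2].astype(int))
print(line("wrist",170),line("wrist",184), "scale mm/px scene", 1000/479.5*np.linalg.norm(rim-[1.463,-.136,.977]))
```

```text
scene peg
200 225.79 229.36 mid-line 1.19
203 226.56 230.24 mid-line 1.48
206 227.07 230.47 mid-line 1.31
209 227.64 231.25 mid-line 1.44
212 227.93 231.67 mid-line 1.25Traceback (most recent call last):
  File "<stdin>", line 17, in <module>
  File "<stdin>", line 5, in line
  File "h.py", line 10, in proj
    K,R,t=c or cam(n); q=K@(R@np.asarray(p)+t); return q[:2]/q[2]
               ~~~^^^
  File "h.py", line 4, in cam
    c=viewer.camera_info(n); R=cv2.Rodrigues(np.array(c["rvec"],float))[0]; t=np.array(c["tvec"],float).ravel(); return np.array(c["mtx"],float),R,t
ValueError: time passes only in moves, steps and waits
```

Run:
```python
from h import *
sc=cv2.imread("pics/s3.png").astype(float);w=cv2.imread("pics/w3.png").astype(float)
f=np.load("w3.npz");cw=(f["K"],f["R"],f["t"]);cs=cam("scene");p=f["p"];R0=f["R0"];rim=p+R0[:,2]*.0755
def line(c,v):
    q=np.array([proj("",rim+R0[:,2]*d,c) for d in np.linspace(-.12,.16,281)]);i=np.argsort(q[:,1]);return np.interp(v,q[i,1],q[i,0])
for v in(200,204,208,212,216):print(v,round(line(cs,v),2),"from 220:",sc[v,220:237].mean(1).astype(int))
sat=sc.max(2)-sc.min(2)
for v in range(137,160,4):
    c=int(round(line(cs,v)));k=sat[v];th=45;l=c-5;r=c+5
    while k[l]>th:l-=1
    while k[r]>th:r+=1
    L=l+(th-k[l])/(k[l+1]-k[l]);R=r-(th-k[r])/(k[r-1]-k[r]);print(v,round(L,2),round(R,2),"mid-line",round((L+R)/2-line(cs,v),2))
for v in range(162,186,4):print(v,round(line(cw,v),2),"from 238:",w[v,238:270].mean(1).astype(int))
```

```text
200 226.38 from 220: [137 137 139 129 115 145 184 211 216 194 144 134 134 135 135 136 134]
204 227.11 from 220: [125 125 129 138 126 114 144 184 211 217 188 125 136 135 135 135 136]
208 227.83 from 220: [129 127 125 131 135 127 120 156 193 213 214 184 129 135 135 136 133]
212 228.55 from 220: [125 126 125 123 131 133 117 129 169 201 216 200 149 137 140 126  98]
216 229.27 from 220: [132 127 126 128 128 129 120 107 137 178 207 216 200 145  90  96  97]
137 208.38 239.0 mid-line 8.66
141 205.8 228.2 mid-line 1.25
145 206.61 240.0 mid-line 6.83
149 207.53 208.67 mid-line -9.09
153 207.83 227.52 mid-line -0.24
157 208.71 228.67 mid-line 0.05
162 251.82 from 238: [ 26  28  36  33  26  29  36  22  41  86  91 101  91 117 146 155 199 217
 223 228 242 251  17  17  33  34  34  34  34  31  28  49]
166 251.81 from 238: [ 25  35  25  36  35  28  32  32  62  93 106 132 152 164 178 190 201 212
 221 224 227 236 238   0  22  36  29  37  42  29  27  15]
170 251.79 from 238: [ 22  32  24  27  25  29   8  36  96  95 118 135 150 162 178 189 201 206
 214 223 225 232 239 108  18  33  35  34  38  38  31  66]
174 251.77 from 238: [162  38  18  21  31  21  24  50  95  94 127 156 192 211 225 230 238 239
 241 237 228 227 234 242   0  28  34  37  22  57 148 193]
178 251.75 from 238: [155 159 163 160  83  38  19  86 138 162 186 209 225 232 238 244 246 246
 247 245 246 248 251 252  93   4  68 147 193 181 177 177]
182 251.73 from 238: [148 153 156 147 146 147 147 122 151 159 173 189 211 226 237 241 245 245
 246 247 246 247 246 240 193 182 179 179 178 177 180 177]
```

>>> move_arm:
  series:
    - [[0.8,0.8,15,0,0,0,0.7],[0.8,0.8,30,0,0,0,0.7],[0.8,0.8,42,0,0,0,0.7],[0.8,0.8,50,0,0,0,0.7],[0.8,0.8,53,0,0,0,0.7],[0.8,0.8,54,0,0,0,0.7],[0.8,0.8,54,0,0,0,0.7]]

```text
time: 7.4
position: [0.512, -0.1191, 0.207]
ee_rot: [[-0.179, 0.783, 0.596], [0.984, 0.143, 0.108], [-0.0, 0.606, -0.796]]
force: [-0.1, 0.2, -0.7]
finger_gap: 0.0516
```

```bash
cat > f.py <<'E'
from h import *
s=env.sense();R0=np.array(s["ee_rot"]);p=np.array(s["position"]);a=R0[:,2]
tip=np.array([.560,-.111,.1416]);R=rot(.65)
print("t",s["time"],"F tool",(R0.T@s["force"]).round(2),"M tool",(R0.T@s["ft_torque"]).round(3),"gap",s["finger_gap"],"rel tip (x,y,z mm)",(R.T@(p+a*.0755-tip)*1000).round(2),"rotdev",Ro.from_matrix(R.T@R0).as_rotvec().round(4))
E
python3 f.py
python3 - <<'E'
from h import *
w=save("wrist","w4.png");sc=save("scene","s4.png")
A=cv2.resize(w[110:260,205:305],(400,600),interpolation=cv2.INTER_CUBIC);B=cv2.resize(sc[150:230,200:250],(375,600),interpolation=cv2.INTER_CUBIC)
cv2.imwrite("pics/v4.png",np.hstack([A,B])[...,::-1])
E
```

```text
t 7.4 F tool [ 0.21 -0.47  0.58] M tool [ 0.64  -0.061 -0.023] gap 0.05161735159863922 rel tip (x,y,z mm) [ 0.65  0.84 -6.02] rotdev [-0.0004 -0.     -0.0002]
```

View pics/v4.png

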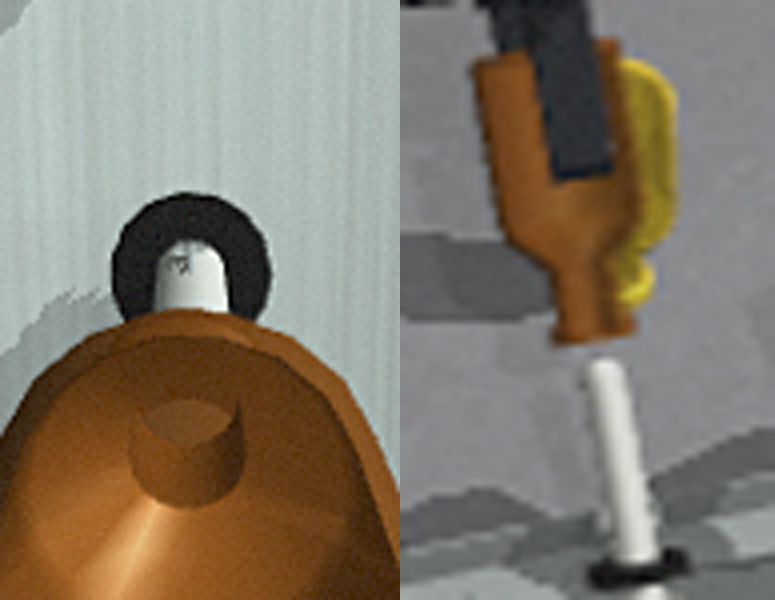

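The wrist view shows the peg at u≈253 and the neck at about 251.6. The scene view shows the rim just above the tip, about 0.35 px left of the peg's axis. Both call for about +0.7 mm in tool x and y before I feel my way on.

>>> move_arm:
  series:
    - [[0.7,0.7,0,0,0,0,0.7],[0.7,0.7,3,0,0,0,0.7],[0.7,0.7,5,0,0,0,0.7],[0.7,0.7,7,0,0,0,0.7],[0.7,0.7,9,0,0,0,0.7],[0.7,0.7,10,0,0,0,0.7],[0.7,0.7,11,0,0,0,0.7],[0.7,0.7,12,0,0,0,0.7],[0.7,0.7,12,0,0,0,0.7]]

```text
time: 8.62
position: [0.5196, -0.117, 0.1979]
ee_rot: [[-0.179, 0.783, 0.596], [0.984, 0.143, 0.108], [-0.0, 0.606, -0.796]]
force: [0.3, 0.3, -0.8]
finger_gap: 0.0519
```

```bash
python3 f.py
```

```text
t 8.625 F tool [ 0.24 -0.24  0.85] M tool [ 0.574 -0.028 -0.018] gap 0.05194179242269176 rel tip (x,y,z mm) [1.31 1.56 5.96] rotdev [-0.0005 -0.0001 -0.0003]
```

>>> move_arm:
  series:
    - [[0,0,2,0,0,0,0.7],[0,0,4,0,0,0,0.7],[0,0,6,0,0,0,0.7],[0,0,8,0,0,0,0.7],[0,0,8,0,0,0,0.7]]

```text
time: 9.25
position: [0.5244, -0.1161, 0.1914]
ee_rot: [[-0.179, 0.783, 0.596], [0.984, 0.143, 0.108], [-0.0, 0.605, -0.796]]
force: [-0.5, 0.1, -1.2]
finger_gap: 0.0522
```

```bash
python3 f.py
```

```text
t 9.25 F tool [ 0.14 -1.11  0.69] M tool [ 0.602 -0.022 -0.055] gap 0.052169518887674536 rel tip (x,y,z mm) [ 1.35  1.52 14.12] rotdev [-0.0004  0.     -0.0001]
```

>>> move_arm:
  series:
    - [[0,0,2,0,0,0,0.7],[0,0,4,0,0,0,0.7],[0,0,6,0,0,0,0.7],[0,0,8,0,0,0,0.7],[0,0,10,0,0,0,0.7],[0,0,12,0,0,0,0.7],[0,0,14,0,0,0,0.7],[0,0,16,0,0,0,0.7],[0,0,16,0,0,0,0.7]]

```text
time: 10.38
position: [0.534, -0.1143, 0.1785]
ee_rot: [[-0.179, 0.783, 0.596], [0.984, 0.143, 0.109], [0.0, 0.605, -0.796]]
force: [0.4, -0.5, -0.9]
finger_gap: 0.0517
```

```bash
python3 f.py;python3 - <<'E'
from h import *
w=save("wrist","w5.png");sc=save("scene","s5.png")
A=cv2.resize(w[110:260,205:305],(400,600),interpolation=cv2.INTER_CUBIC);B=cv2.resize(sc[160:240,200:250],(375,600),interpolation=cv2.INTER_CUBIC)
cv2.imwrite("pics/v5.png",np.hstack([A,B])[...,::-1])
E
```

```text
t 10.375 F tool [-0.58 -0.31  0.91] M tool [ 0.663 -0.033 -0.053] gap 0.051749973886871636 rel tip (x,y,z mm) [ 1.4   1.52 30.26] rotdev [-0.0003  0.0001 -0.0001]
```

View pics/v5.png

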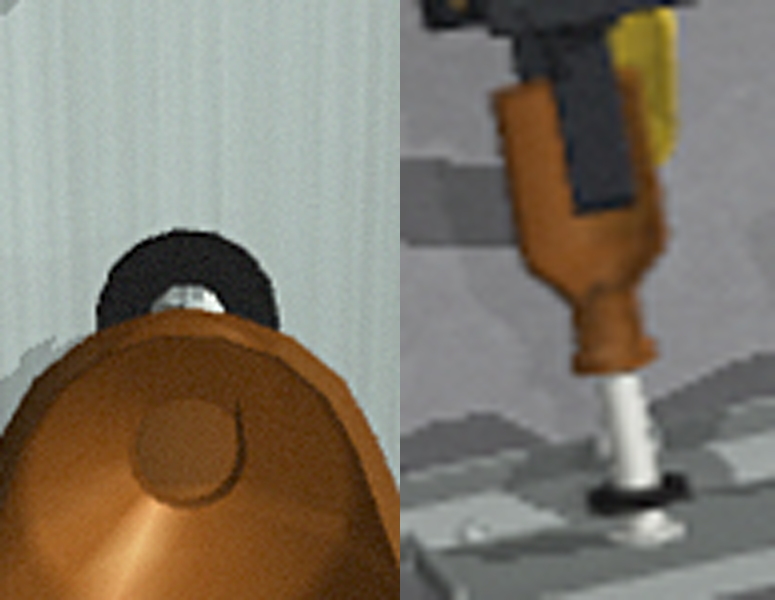

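The bottle is threaded: the peg enters the rim in the scene view at crop (620,372), well centred and with negligible force. Next come the clips, with small steps.

>>> move_arm:
  series:
    - [[0,0,2,0,0,0,0.7],[0,0,4,0,0,0,0.7],[0,0,6,0,0,0,0.7],[0,0,8,0,0,0,0.7],[0,0,10,0,0,0,0.7],[0,0,12,0,0,0,0.7],[0,0,13,0,0,0,0.7],[0,0,14,0,0,0,0.7],[0,0,15,0,0,0,0.7],[0,0,16,0,0,0,0.7],[0,0,16,0,0,0,0.7]]
  grip_force: 45

```text
time: 11.85
position: [0.5434, -0.1125, 0.1658]
ee_rot: [[-0.179, 0.783, 0.596], [0.984, 0.143, 0.109], [0.0, 0.605, -0.796]]
force: [0.1, -0.7, -2.2]
finger_gap: 0.0516
```

```bash
python3 f.py
```

```text
t 11.85 F tool [-0.67 -1.35  1.76] M tool [ 0.572 -0.008  0.007] gap 0.05155676638919011 rel tip (x,y,z mm) [ 1.49  1.51 46.18] rotdev [-0.0003  0.0003 -0.0002]
```

>>> move_arm:
  series:
    - [[0,0,1.5,0,0,0,0.7],[0,0,3,0,0,0,0.7],[0,0,4.5,0,0,0,0.7],[0,0,6,0,0,0,0.7],[0,0,7,0,0,0,0.7],[0,0,8,0,0,0,0.7],[0,0,8,0,0,0,0.7]]

```text
time: 12.72
position: [0.5482, -0.1117, 0.1594]
ee_rot: [[-0.179, 0.783, 0.596], [0.984, 0.143, 0.109], [0.0, 0.605, -0.796]]
force: [-0.4, -1.1, 0.0]
finger_gap: 0.0513
```

```bash
python3 f.py
```

```text
t 12.725 F tool [-0.98 -0.44 -0.38] M tool [ 0.643 -0.076 -0.076] gap 0.05129384889698008 rel tip (x,y,z mm) [ 1.41  1.5  54.23] rotdev [-0.0003  0.0002 -0.0001]
```

>>> move_arm:
  series:
    - [[0,0,1,0,0,0,0.7],[0,0,2,0,0,0,0.7],[0,0,3,0,0,0,0.7],[0,0,4,0,0,0,0.7],[0,0,5,0,0,0,0.7],[0,0,6,0,0,0,0.7],[0,0,6,0,0,0,0.7]]

```text
time: 13.6
position: [0.552, -0.1111, 0.1545]
ee_rot: [[-0.179, 0.783, 0.595], [0.984, 0.142, 0.109], [0.0, 0.605, -0.796]]
force: [-0.2, 1.0, -0.1]
finger_gap: 0.0511
```

```bash
python3 f.py
```

```text
t 13.6 F tool [ 1.05 -0.07  0.1 ] M tool [ 0.594 -0.053 -0.041] gap 0.05105409853170221 rel tip (x,y,z mm) [ 1.38  1.49 60.45] rotdev [-0.0001  0.0002  0.0003]
```

>>> move_arm:
  series:
    - [[0,0,1,0,0,0,0.7],[0,0,2,0,0,0,0.7],[0,0,3,0,0,0,0.7],[0,0,3,0,0,0,0.7]]

```text
time: 14.1
position: [0.5539, -0.1107, 0.1519]
ee_rot: [[-0.179, 0.783, 0.595], [0.984, 0.142, 0.109], [0.001, 0.605, -0.796]]
force: [-0.5, 0.7, -0.1]
finger_gap: 0.0513
```

```bash
python3 f.py
python3 - <<'E'
from h import *
sc=save("scene","s6.png");cv2.imwrite("pics/v6.png",cv2.resize(sc[165:245,200:255],(412,600),interpolation=cv2.INTER_CUBIC)[...,::-1])
E
```

```text
t 14.1 F tool [ 0.79 -0.3  -0.16] M tool [ 0.586 -0.065 -0.081] gap 0.05129962410960407 rel tip (x,y,z mm) [ 1.39  1.49 63.63] rotdev [-0.0001  0.0003  0.0005]
```

View pics/v6.png

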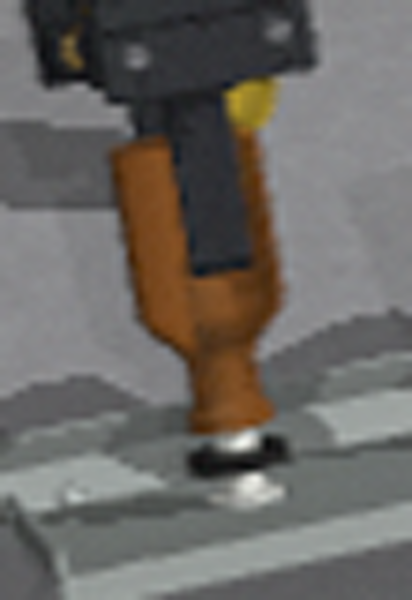

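The rim's lower edge (crop row 430) is about 5 mm short of the black ring (row ~445). The fingertip-to-rim distance is unchanged, so nothing has slipped. I continue in fine steps.

>>> move_arm:
  series:
    - [[0,0,1,0,0,0,0.7],[0,0,2,0,0,0,0.7],[0,0,3,0,0,0,0.7],[0,0,3,0,0,0,0.7]]

```text
time: 14.65
position: [0.5557, -0.1104, 0.1494]
ee_rot: [[-0.179, 0.783, 0.595], [0.984, 0.142, 0.109], [0.001, 0.605, -0.796]]
force: [-1.1, 0.2, 0.5]
finger_gap: 0.0515
```

```bash
python3 f.py
```

```text
t 14.65 F tool [ 0.34 -0.48 -1.03] M tool [ 0.585 -0.061 -0.03 ] gap 0.051470930423968095 rel tip (x,y,z mm) [ 1.35  1.47 66.8 ] rotdev [0.     0.0003 0.0007]
```

>>> move_arm:
  series:
    - [[0,0,0.7,0,0,0,0.7],[0,0,1.4,0,0,0,0.7],[0,0,2,0,0,0,0.7],[0,0,2,0,0,0,0.7]]

```text
time: 15.15
position: [0.557, -0.1102, 0.1478]
ee_rot: [[-0.179, 0.783, 0.595], [0.984, 0.142, 0.109], [0.001, 0.605, -0.796]]
force: [-2.0, -0.6, 0.7]
finger_gap: 0.0514
```

```bash
python3 f.py
```

```text
t 15.15 F tool [-0.23 -1.19 -1.78] M tool [ 0.594  0.058 -0.031] gap 0.05140502104597083 rel tip (x,y,z mm) [ 1.32  1.52 68.92] rotdev [0.     0.0003 0.0008]
```

>>> move_arm:
  series:
    - [[0,0,0.5,0,0,0,0.7],[0,0,1,0,0,0,0.7],[0,0,1,0,0,0,0.7]]

```text
time: 15.52
position: [0.5577, -0.1101, 0.1469]
ee_rot: [[-0.179, 0.783, 0.595], [0.984, 0.142, 0.109], [0.001, 0.605, -0.796]]
force: [-2.1, -0.7, 0.1]
finger_gap: 0.0514
```

```bash
python3 f.py
```

```text
t 15.525 F tool [-0.3  -1.71 -1.38] M tool [ 0.608 -0.006  0.048] gap 0.05139131992294079 rel tip (x,y,z mm) [ 1.33  1.48 69.99] rotdev [0.0001 0.0003 0.0009]
```

>>> move_arm:
  series:
    - [[0,0,0.5,0,0,0,0.7],[0,0,1,0,0,0,0.7],[0,0,1.5,0,0,0,0.7],[0,0,1.5,0,0,0,0.7]]

```text
time: 16.02
position: [0.5586, -0.1099, 0.1456]
ee_rot: [[-0.179, 0.783, 0.595], [0.984, 0.142, 0.109], [0.001, 0.605, -0.796]]
force: [-2.4, 0.2, -0.2]
finger_gap: 0.0511
```

```bash
python3 f.py
```

```text
t 16.025 F tool [ 0.67 -1.97 -1.3 ] M tool [ 0.593  0.013 -0.039] gap 0.051119156896893114 rel tip (x,y,z mm) [ 1.34  1.49 71.58] rotdev [0.0001 0.0004 0.001 ]
```

>>> move_arm:
  series:
    - [[0,0,0.5,0,0,0,0.7],[0,0,1,0,0,0,0.7],[0,0,1.5,0,0,0,0.7],[0,0,1.5,0,0,0,0.7]]

```text
time: 16.52
position: [0.5592, -0.1098, 0.1448]
ee_rot: [[-0.179, 0.783, 0.595], [0.984, 0.142, 0.109], [0.0, 0.605, -0.796]]
force: [-6.1, -1.7, 6.9]
finger_gap: 0.0516
```

```bash
python3 f.py
python3 - <<'E'
from h import *
sc=save("scene","s7.png");cv2.imwrite("pics/v7.png",cv2.resize(sc[195:245,215:255],(480,600),interpolation=cv2.INTER_CUBIC)[...,::-1])
E
```

```text
t 16.525 F tool [-0.57 -0.86 -9.29] M tool [ 0.559 -0.095  0.036] gap 0.051645047682305684 rel tip (x,y,z mm) [ 1.39  1.48 72.57] rotdev [-0.0001  0.0002  0.0003]
```

View pics/v7.png

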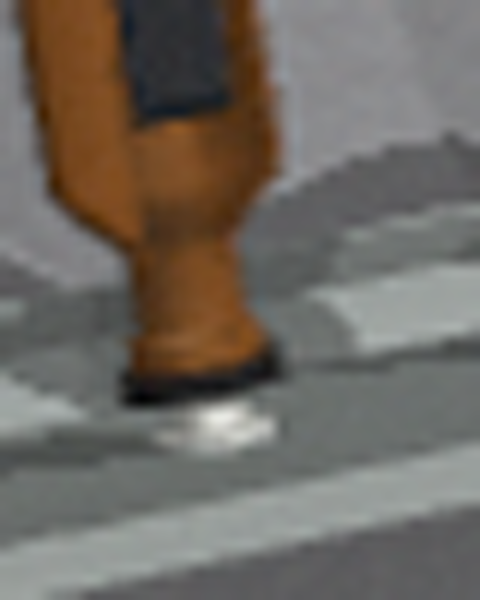

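The rim is now seated on the black ring (crop ≈ (200,375)) with no gap. The axial force jumped from about 2 to about 10 N. I'll add a gentle extra press and hold.

>>> move_arm:
  series:
    - [[0,0,0.8,0,0,0,0.7],[0,0,0.8,0,0,0,0.7],[0,0,0.8,0,0,0,0.7]]

```text
time: 16.95
position: [0.5592, -0.1097, 0.1447]
ee_rot: [[-0.18, 0.783, 0.596], [0.984, 0.143, 0.108], [-0.0, 0.606, -0.796]]
force: [-7.3, -1.1, 9.8]
finger_gap: 0.0512
```

```bash
python3 f.py
```

```text
t 16.95 F tool [  0.23   0.05 -12.23] M tool [ 0.586 -0.176 -0.094] gap 0.05118211020246026 rel tip (x,y,z mm) [ 1.43  1.5  72.68] rotdev [-0.0006 -0.     -0.0006]
```

>>> move_arm:
  series:
    - [[0,0,0,0,0,0,0.5],[0,0,0,0,0,0,0.35],[0,0,0,0,0,0,0.25],[0,0,0,0,0,0,0.15],[0,0,0,0,0,0,0.05],[0,0,0,0,0,0,0],[0,0,0,0,0,0,0],[0,0,0,0,0,0,0]]

```text
time: 17.95
position: [0.5592, -0.1097, 0.1447]
ee_rot: [[-0.179, 0.783, 0.596], [0.984, 0.143, 0.108], [-0.0, 0.606, -0.796]]
force: [-0.2, 0.4, -0.5]
finger_gap: 0.0882
```

```bash
python3 f.py
```

```text
t 17.95 F tool [ 0.43 -0.43  0.32] M tool [ 0.423 -0.063 -0.002] gap 0.0882283127276939 rel tip (x,y,z mm) [ 1.41  1.51 72.67] rotdev [-0.0006 -0.0001 -0.0006]
```

Released cleanly. I'll back straight out along the tool axis.

>>> move_arm:
  series:
    - [[0,0,-8,0,0,0,0],[0,0,-20,0,0,0,0],[0,0,-40,0,0,0,0],[0,0,-65,0,0,0,0],[0,0,-90,0,0,0,0],[0,0,-110,0,0,0,0],[0,0,-110,0,0,0,0],[0,0,-110,0,0,0,0],[0,0,-110,0,0,0,0]]

```text
time: 19.08
position: [0.4939, -0.1214, 0.2318]
ee_rot: [[-0.18, 0.783, 0.595], [0.984, 0.143, 0.109], [0.0, 0.605, -0.796]]
force: [0.0, -0.3, 0.2]
finger_gap: 0.0879
```

```bash
python3 f.py
python3 - <<'E'
from h import *
sc=save("scene","s8.png");w=save("wrist","w8.png")
cv2.imwrite("pics/v8.png",np.hstack([cv2.resize(sc[170:250,195:275],(500,500),interpolation=cv2.INTER_CUBIC),cv2.resize(w,(300,225)).repeat(1,0) if 0 else cv2.copyMakeBorder(cv2.resize(w,(300,225)),0,275,0,0,cv2.BORDER_CONSTANT)])[...,::-1])
E
```

```text
t 19.075 F tool [-0.32  0.11 -0.21] M tool [ 0.475 -0.025 -0.056] gap 0.08793375311685273 rel tip (x,y,z mm) [  1.63   1.34 -36.79] rotdev [-0.0003  0.0007 -0.0001]
```

View pics/v8.png

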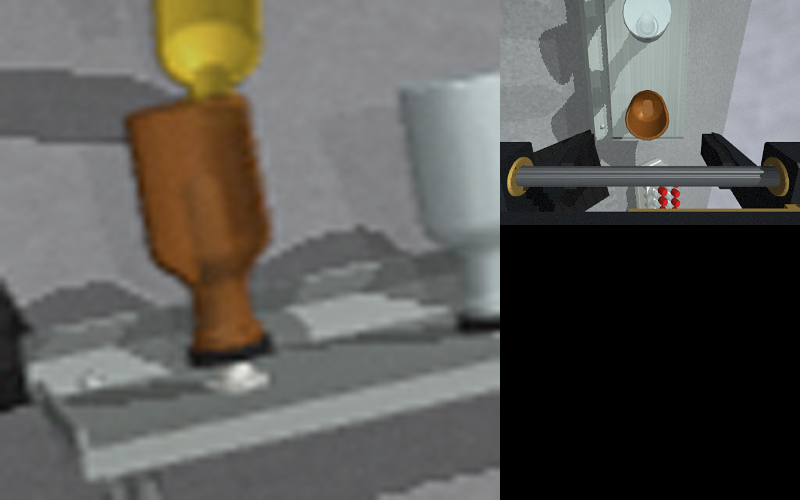

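The bottle hangs on the peg with its rim on the black ring (crop ≈ (230,350)), slanted like its neighbour, and the gripper is clear. I'm handing it in.

```bash
python3 -c "
from bench import env
print(env.sign_off())"
```

```text
the job is handed in; nothing more can be done
None
```

The brown bottle is hanging on the formerly empty peg (the −y end of the row), with its rim on the rubber stop ring. I handed the job in at about 19 s of the 61 s allowed; no verdict is reported.

- **How it went:** I gripped the bottle from above, tilted it 0.65 rad, lined it up using the wrist and scene views, and eased it on in small steps. I pressed it home, let go, and backed straight out along the peg.
- **Pressing home:** the push force was about 2 N past the clips, then jumped to 10 N at the ring. I held it at about 13 N, well under the 30 N limit. My position estimate puts the rim about 17 mm out from the panel at that point, under the 24 mm limit.
- **Last checks:** after release the tool force was back to about zero (under 0.7 N, which is sensor noise). The last picture shows the rim on the ring with no visible gap, at the same slant as the clear bottle beside it.
- **Disagreements:**
  - The clips resisted less than the 4 to 9 N stated. I only read the force at the end of each call, so a brief peak could have been missed.
  - The bottle seated about 1.4 mm sideways, in both directions, from my first estimate of the peg. That is within the 2 mm calibration.
- **Not checked:** I did not measure whether the rack, beaker or jar had moved, but nothing I did came near them. The force readings showed no unexpected contact.

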